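Shut off the marked vacuum valve under the sliding cover

ROBOT

A 6-joint arm with a two-finger parallel gripper is mounted at the origin on the work surface. World frame = base frame: x ahead of the robot, y to its left, z up, the work surface at z = 0. Lengths are in mm, angles in rad, forces in N, time in s.
With the tool pointing down it reaches from about 350 to 975 mm from the base axis. Payload 7.1 kg.
Tool frame: the origin (TCP) lies midway between the tips of the shut fingers; the grasp point (between the pads) lies 19 mm behind it (ctrl.hold_point_z is the distance from the TCP to the grasp point, in mm); x points along the fingers, y is the direction in which the jaws open and shut, and the axes are right-handed (so a half turn about x gives the same grasp; the last joint's range is limited). The gripper opens to 88 mm and grips with 3 to 60 N. Pads are 20 mm wide; open, the fingers measure 115 mm over their backs; the gripper's body (75 mm by 178 mm) begins 61 mm behind the grasp point.
Start: joints at [1.095, 0.423, 1.63, -0, 1.089, -0.019], TCP at [275.641, 560.916, 222.675] pointing down, gripper open.
Joint ranges: [-3, 3], [-0.9, 2.11], [0.09, 2.58], [-1.31, 4.45], [0.11, 2.69], [-2.54, 2.54]. Speed limits (rad/s): [2.39, 2.39, 3.01, 3.14, 3.14, 3.14].

INTERFACE

Orientations are given as a rotation vector (axis times angle).
In Python, from workcell import ctrl, get_image, calibration gives the robot as it stands.
- The arm moves only by the tool move_arm, never from a script. Its argument "rows" is a list of rows, each a list of 5 numbers: the shift along the world's x, y, z in mm, then the turn about the world's z in rad, then the closure, from -1 (fully open) to 1 (shut). In form: [[tx, ty, tz, roll, jaw], ...]. A call has 1 to 12 rows; each row is the pose to reach, as a shift and turn from the pose measured when the call began; what a row does not reach only later rows make up. A row lasts 1/8 s, in which the tool goes at most 62.5 mm and 10.7 degrees, less where a joint would pass 70% of its speed; a pose out of reach is approached as far as the arm can. A call with a gripper value outside its range is refused whole. The fingers move at their own pace and stop on an object; the grip force is fixed at half the most. Time passes only in rows, so rows that repeat a pose let the fingers close. It gives the time, the measured TCP pose, the force and the opening at its end, in the units of the state.
- ctrl.get_obs(): the state, without advancing time (a new reading comes with each control period).
- get_image(name): name is "side" or "top" or "wrist"; returns the picture (384x512x3 uint8, blue, green, red); there is no depth.
- calibration(name): a dict with "fx", "fy", "cx", "cy" (pixels), "D" ([k1, k2, p1, p2, k3] as OpenCV has them; the pictures are not rectified), "view" (4x4, takes a point from world to camera coordinates); the wrist camera has in their place "T_tool_cam" (4x4, takes a point from camera to tool coordinates, whose origin is the TCP and whose axes are the tool frame's). Camera axes: x right, y up, looking along -z (the intrinsics and any distortion apply to the point x, -y, -z); pixel columns grow to the right and rows downward; lengths in mm; the calibration is good to about 2 mm. A picture is of the moment at which its call begins: read the wrist's pose just before it. calibration takes no time and is no camera call.
- ctrl.close_job(): hands the job in, once; it reports no verdict.
The state is a dict: "t": time; "qpos": joint angles; "qvel": joint speeds; "joint_torque": joint torques, N m; "ee_pos": TCP position; "orientation": TCP orientation; "ft_force": force on the tool from outside, world axes, zero at the start; "moment": the same for the moment, N m; "width": finger opening in mm.
Only numpy, scipy, OpenCV 4.12 (cv2) and the standard library are available. Lean on these libraries where they do the work, as an engineer would, in place of code of your own. Each camera call takes 0.05 s, during which the arm holds its last target.

TASK

On the vacuum manifold box, slide the loose cover plate aside by pushing its upright tab along the guides, fully over onto the closed roof half of the box, so that the valve bay is uncovered. Then push the marked valve handle, the one that ends in a round disc, a quarter turn round until it is fully shut. Push only, with the fingers: do not lift the cover or pick anything up, leave the plain straight handle open and leave everything else around and inside the box where it is.

Things in the scene. Friction and masses are not known exactly. Their poses are not given: they have to be found in the camera images.
- box: Grey manifold box fixed to the table, 184 (x) by 442 mm (y), rim 80 mm high. Origin on the table under the centre of the open valve bay; own x points roughly away from the robot, own y along its length to the closed roof half. Bay open on top for x -80..80, y -105..105 mm, floor at 6 mm; roof level with the rim for y 105..326. Guide lips along both long sides, 8 mm high, inner faces at x = +-88.
- end_stop (a point): Middle of the near face of the end stop, a low bar 10 mm high across the far end of the roof, at box y = 312 mm; the point is 85 mm above the table.
- cover: Loose aluminium plate, 171 (x) by 218 (y) by 4 mm, about 0.4 kg, on the rim at 80 mm height between the guide lips (2.5 mm play each side). Origin at the centre of its underside, axes as the box's. It starts over the bay (box y 0 to 25 mm) and slides along the box's +y by dry friction (a few newtons) until its edge meets the end stop, its origin then at y = 203; the bay is then clear.
- cover_tab (a point): Centre of the top edge of the upright black tab at the middle of the cover: a plain plate 70 mm (x) by 12 mm (y), standing 34 mm above the cover plate; its top is 118 mm above the table. Push on its -y face.
- marked_handle (a joint): Angle of the marked handle, rad: 0 open (points along its pipe, to the box's -x, towards the robot), growing anticlockwise seen from above to 1.571 at its stop, shut (points across the pipe, to the box's -y). Starts between 0 and 0.3. Stays where it is left; dry friction about 0.12 N m.
- marked_pivot (a point): On the marked handle's vertical turning axis, at half its height (60 mm above the table), in the bay at box x about 25, y about +58 or -32 mm (the two valves swap places). Handle: hub 24 mm across, bar 12 mm wide and 12 mm high (54 to 66 mm above the table), ending in a flat disc 28 mm across. The pipe lies below, top at 35 mm, valve body to 41 mm.
- marked_end (a point): Centre of the disc at the end of the marked handle, 46 mm from the pivot; the handle reaches 60 mm from the pivot.
- plain_handle (a joint): Angle of the other valve's handle, same sense and range: starts open, between 0 and 0.1, and must stay open.
- plain_pivot (a point): Pivot of the plain handle, 60 mm above the table; a hub and a plain straight bar 12 mm wide without a disc, reaching 55 mm from the pivot. Same material, height and turning sense as the marked one.
- tape_roll: Bystander: empty blue tape core lying flat, 84 mm across, 25 mm high; origin under its centre. Leave alone.
- can: Bystander: metal can, 64 mm across, 100 mm high; origin under its centre. Leave alone.
- block: Bystander: wooden block 50 by 130 by 35 mm; origin under its centre. Leave alone.
- strip: Bystander: dark composite strip 200 by 26 by 6 mm lying flat; origin under its centre. Leave alone.
- screwdriver: Bystander: screwdriver, 200 mm long, lying beside the box. Leave alone.
- cup: Bystander: white plastic cup, 68 mm across, 80 mm high; origin under its centre. Leave alone.
- nut: Bystander: brass ring nut 28 mm across, 10 mm high, lying on the bay floor (6 mm above the table) in the far -y corner; origin under its centre. Leave alone.

How it is judged (in metres and radians):
On the way, in this order (a step that is already met when the one before it is completed fails the run):
1. the cover is slid aside onto the roof, at least 180 mm along the box, with the marked handle still open (y of cover in the frame of box above 0.18 m and value of joint marked_handle below 0.6 rad), for 0.2 s.
2. the marked handle is pushed shut (value of joint marked_handle above 1.42 rad), for 0.2 s.
At the end, for the whole second after the job is handed in: The cover lies flat and still between the guides on the roof, at least 180 mm along the box from the bay's centre (203 is the stop); the marked handle is within 0.15 rad of its shut stop and at rest; the plain handle is still open (below 0.25 rad) (y of cover in the frame of box between 0.18 and 0.215 m and z of cover in the frame of box between 0.075 and 0.086 m and angle between cover's own z axis and vertical below 0.06 rad and linear speed of cover below 0.01 m/s and value of joint marked_handle above 1.42 rad and velocity of joint marked_handle between -0.05 and 0.05 rad/s and value of joint plain_handle below 0.25 rad); the robot touches nothing.
It fails at once if the cover is lifted or tipped off its guides (z of cover in the frame of box above 0.092 m or angle between cover's own z axis and vertical above 0.15 rad).
It fails at once if the plain handle is turned (value of joint plain_handle above 0.3 rad).
It fails at once if a bystander is moved or lifted by more than 25 mm (distance of any of tape_roll, can, block, strip, screwdriver, cup, nut from where it was at the start of the episode above 0.025 m).
It also fails if it takes over 48 s, if anything falls off the work surface, if the arm or the gripper's body presses on something with over 40 N, if the wrist force passes 120 N, or if a joint passes its speed limit or range.

## Working session

There is one attempt and no reset: what is moved stays moved. The work goes in short steps, Python scripts to look and compute and a tool call to move; the robot and the scene stay as the last step left them, time stands still between calls to the robot, and variables do not carry over. Pictures are saved under pics/ and viewed, and the job is handed in when it is done.

Besides the shell and the picture viewer there is one more tool, called after "Call:" in YAML: its name, and indented under it one key for each argument. move_arm: Moves the arm, as the interface text tells. Its arguments: {"type":"object","properties":{"rows":{"type":"array"}},"required":["rows"]}

```bash
mkdir -p pics; ls; python3 - <<'E'
from workcell import ctrl,get_image,calibration
import cv2
o=ctrl.get_obs();print(o)
for n in("top","side","wrist"):
    cv2.imwrite(f"pics/{n}0.png",get_image(n));print(n,calibration(n))
E
```

```text
pics
{'t': 0.0, 'qpos': array([ 1.09500334e+00,  4.23828457e-01,  1.63068172e+00, -3.36775740e-05,
        1.08856161e+00, -1.89966753e-02]), 'qvel': array([-0.00048476,  0.0017016 ,  0.0015045 , -0.00087903,  0.00048854,
        0.00064536]), 'joint_torque': array([-3.22026935e-04, -5.44623756e+01, -2.73675835e+01,  6.43165922e-02,
        2.26949737e-02, -1.61694770e-04]), 'ee_pos': array([275.40711748, 560.44535172, 221.91266497]), 'orientation': array([ 0.35706537,  1.54129023, -0.35934583]), 'ft_force': array([ 0.2019555 , -0.42829079,  0.34310155]), 'moment': array([-0.00871912,  0.05380125,  0.00444646]), 'width': 87.93889477205525}
top {'fx': 424.72535162121295, 'fy': 424.72535162121295, 'cx': 252.01961526453294, 'cy': 190.75845498254947, 'D': array([-0.10430571,  0.        ,  0.        ,  0.        ,  0.        ]), 'view': array([[-2.23060224e-02, -9.99747516e-01,  2.71027635e-03,
         3.50132522e+01],
       [ 9.89418340e-01, -2.16866445e-02,  1.43460926e-01,
        -6.39654718e+02],
       [-1.43365928e-01,  5.88163977e-03,  9.89652271e-01,
        -1.10039614e+03],
 
[... 463 characters left out ...]
961e-01,  5.95285559e-01,  7.84412337e-01,
        -1.06524018e+03],
       [ 0.00000000e+00,  0.00000000e+00,  0.00000000e+00,
         1.00000000e+00]])}
wrist {'fx': 304.74933111800243, 'fy': 304.74933111800243, 'cx': 249.8753614217772, 'cy': 191.14319995329504, 'D': array([-0.06316021,  0.        ,  0.        ,  0.        ,  0.        ]), 'T_tool_cam': array([[ 6.47989006e-04,  2.92791875e-01, -9.56175977e-01,
        -1.61384117e+02],
       [ 9.99999451e-01, -9.76823226e-04,  3.78573354e-04,
        -3.79333874e-01],
       [-8.23171700e-04, -9.56175697e-01, -2.92792347e-01,
        -8.09377825e+01],
       [ 0.00000000e+00,  0.00000000e+00,  0.00000000e+00,
         1.00000000e+00]])}
```

View pics/top0.png

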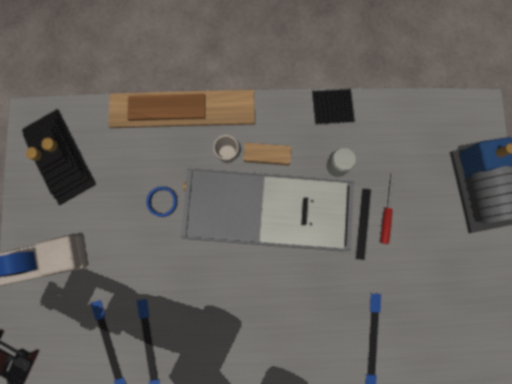

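View pics/side0.png

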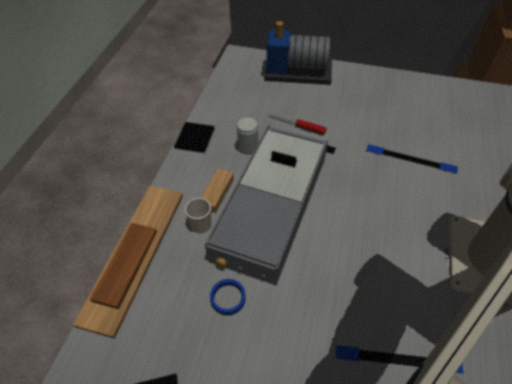

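View pics/wrist0.png

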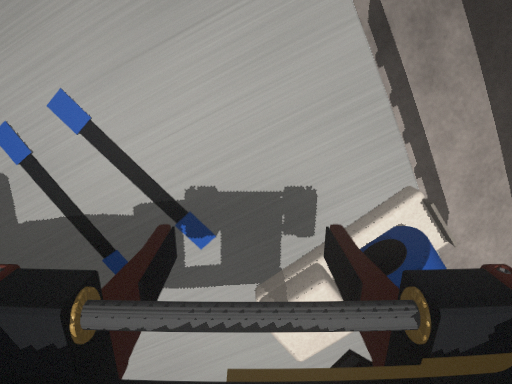

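The top view shows the box at columns 185–353 and rows 168–250. The roof half (+y) is on the left, the white cover is over the bay, and the tab is near (305,211). I'll enlarge it to get exact pixels.

```bash
python3 - <<'E'
import cv2
im=cv2.imread("pics/top0.png")[155:260,170:365]
cv2.imwrite("pics/top0z.png",cv2.convertScaleAbs(cv2.resize(im,None,fx=4,fy=4,interpolation=cv2.INTER_CUBIC),alpha=1.6))
E
```

```text
(no output)
```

View pics/top0z.png

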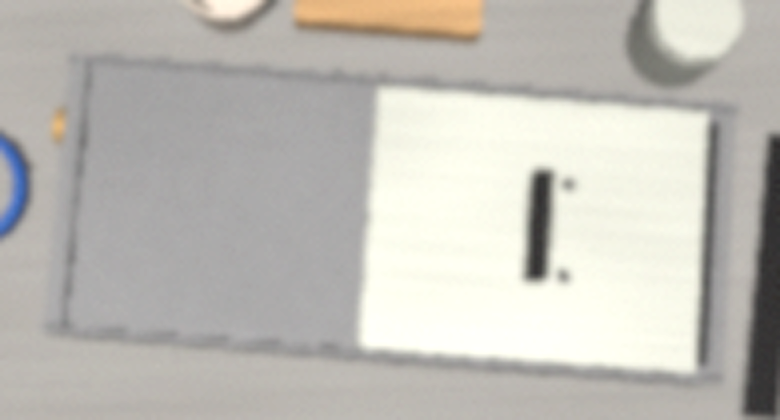

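```bash
cat > h.py <<'E'
import numpy as np,cv2
from workcell import ctrl,get_image,calibration
F=np.diag([1,-1,-1.])
def K(c): return np.array([[c['fx'],0,c['cx']],[0,c['fy'],c['cy']],[0,0,1]])
def view(n,obs=None):
    c=calibration(n)
    if n!="wrist": return c,np.array(c['view'])
    from scipy.spatial.transform import Rotation as R
    T=np.eye(4);T[:3,:3]=R.from_rotvec(obs['orientation']).as_matrix();T[:3,3]=obs['ee_pos']
    return c,np.linalg.inv(T@c['T_tool_cam'])
def back(n,px,z,obs=None):
    c,V=view(n,obs);px=np.array(px,float).reshape(-1,1,2)
    u=cv2.undistortPoints(px,K(c),np.array(c['D']))[:,0]
    d=np.c_[u[:,0],-u[:,1],-np.ones(len(u))]@V[:3,:3]
    o=-V[:3,:3].T@V[:3,3]
    z=np.broadcast_to(z,len(u))
    return o+d*((z-o[2])/d[:,2])[:,None]
def proj(n,P,obs=None):
    c,V=view(n,obs);P=np.array(P,float).reshape(-1,3)
    p=(P@V[:3,:3].T+V[:3,3])@F
    return cv2.projectPoints(p,np.zeros(3),np.zeros(3),K(c),np.array(c['D']))[0][:,0]
E
cat > a.py <<'E'
from h import *
from scipy.optimize import least_squares
z=lambda L:(np.array(L)+.5)/4-.5+[170,155]
pc=z([(378,86),(712,112),(698,374),(358,346),(72,58),(48,332),(735,105),(718,380)])
zz=[84]*4+[89,89,80,80]
W=back("top",pc,zz);print(W.round(1))
def mod(p):
    x,y,a,yc=p
    b=np.array([(85.5,yc+109),(85.5,yc-109),(-85.5,yc-109),(-85.5,yc+109),(92,326),(-92,326),(92,-116),(-92,-116)])
    c,s=np.cos(a),np.sin(a)
    return b@np.array([[c,s],[-s,c]])+[x,y]
r=least_squares(lambda p:(mod(p)-W[:,:2]).ravel(),[600,-100,0,10]);print(r.x,r.fun.reshape(-1,2).round(1))
x,y,a,yc=r.x
print("tab",back("top",z([(530,170),(553,170),(548,280),(524,280)]),118).round(1))
c,s=np.cos(a),np.sin(a)
for n,b in dict(tab=(0,yc),tabstop=(0,203)).items(): print(n,x+c*b[0]-s*b[1],y+s*b[0]+c*b[1])
E
python3 a.py
```

```text
[[ 672.9  -11.5   84. ]
 [ 650.9 -231.    84. ]
 [ 480.2 -213.    84. ]
 [ 503.7    5.8   84. ]
 [ 695.1  188.7   89. ]
 [ 516.5  204.4   89. ]
 [ 655.9 -247.6   80. ]
 [ 476.  -226.7   80. ]]
[ 5.75763375e+02 -1.24824791e+02 -9.58363009e-02  1.24462932e+01] [[-0.4 -0.6]
 [ 0.7  1.9]
 [ 1.2  0.2]
 [-1.4 -1.5]
 [ 3.5  2.2]
 [-1.2  4.1]
 [ 0.3 -1.5]
 [-2.9 -4.8]]
tab [[ 610.8 -104.9  118. ]
 [ 610.5 -119.5  118. ]
 [ 541.1 -113.6  118. ]
 [ 541.5  -98.5  118. ]]
tab 576.9543562643507 -112.43561095316436
tabstop 595.1883766832269 77.24368594189202
```

```bash
python3 - <<'E'
from h import *
from scipy.spatial.transform import Rotation as R
o=ctrl.get_obs();print(R.from_rotvec(o['orientation']).as_matrix().round(3))
a=-.096
def w(b): c,s=np.cos(a),np.sin(a); return (575.8+c*b[0]-s*b[1],-124.8+s*b[0]+c*b[1])
print(w((0,-25)),w((0,203-6-14)))
E
```

```text
[[-0.     0.441  0.897]
 [-0.001  0.897 -0.441]
 [-1.    -0.001  0.   ]]
(np.float64(573.4036847016795), np.float64(-149.6848884464254)) (np.float64(593.3410279837054), np.float64(57.357383427833796))
```

Call:
move_arm:
  rows:
    - [25,-60,0,-0.15,1]
    - [50,-120,0,-0.3,1]
    - [75,-180,0,-0.45,1]
    - [100,-240,0,-0.6,1]
    - [125,-300,0,-0.75,1]
    - [150,-360,0,-0.9,1]
    - [175,-420,0,-1.05,1]
    - [200,-480,0,-1.21,1]
    - [225,-540,0,-1.21,1]
    - [250,-600,0,-1.21,1]
    - [275,-660,0,-1.21,1]
    - [298,-710,0,-1.21,1]

```text
t: 1.65
ee_pos: [565.5, -133.0, 222.0]
orientation: [1.279, 1.163, -1.281]
ft_force: [1.6, 1.0, -0.3]
width: 0.4
```

Call:
move_arm:
  rows:
    - [8,-17,0,0,1]
    - [8,-17,-30,0,1]
    - [8,-17,-60,0,1]
    - [8,-17,-90,0,1]
    - [8,-17,-100,0,1]
    - [8,-17,-100,0,1]

```text
t: 2.4
ee_pos: [573.2, -149.4, 121.7]
orientation: [1.279, 1.165, -1.281]
ft_force: [-0.7, -0.7, 0.5]
width: 0.3
```

```bash
python3 - <<'E'
from h import *
from scipy.spatial.transform import Rotation as R
o=ctrl.get_obs();print(o['ee_pos'],o['ft_force'],R.from_rotvec(o['orientation']).as_matrix().round(3))
a=cv2.convertScaleAbs(get_image("wrist"),alpha=1.3);b=cv2.convertScaleAbs(get_image("side")[100:300,180:360],alpha=1.3)
cv2.imwrite("pics/w1.png",a);cv2.imwrite("pics/s1.png",cv2.resize(b,None,fx=3,fy=3,interpolation=cv2.INTER_CUBIC))
E
```

```text
[ 573.22584771 -149.42186716  121.72831274] [-0.72777132 -0.6659814   0.47262125] [[-0.002  0.995 -0.096]
 [ 0.001 -0.096 -0.995]
 [-1.    -0.003 -0.001]]
```

View pics/w1.png

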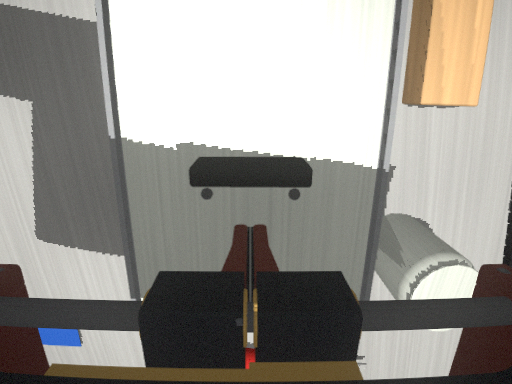

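View pics/s1.png

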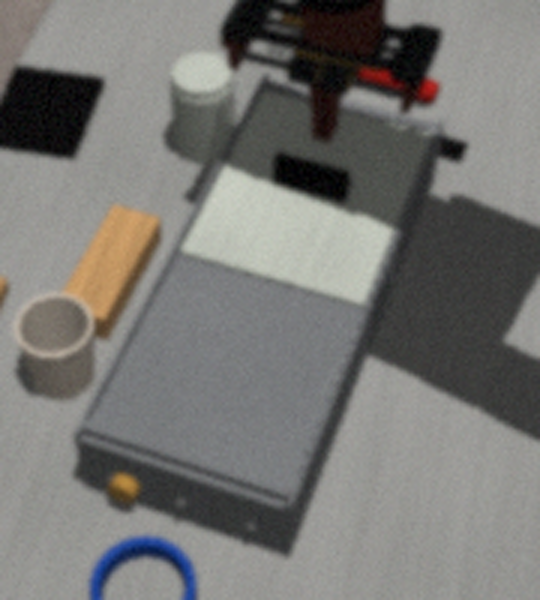

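The fingers (column 250) are centred behind the tab (columns 190–312). Next I descend and push.

Call:
move_arm:
  rows:
    - [0,0,-28,0,1]
    - [0,0,-28,0,1]
    - [1,10,-28,0,1]
    - [2,20,-28,0,1]
    - [3,30,-28,0,1]
    - [4,42,-28,0,1]
    - [5.2,54,-28,0,1]
    - [6.3,66,-28,0,1]

```text
t: 3.5
ee_pos: [581.5, -83.9, 96.2]
orientation: [1.279, 1.16, -1.278]
ft_force: [-0.9, -5.4, 4.9]
width: 0.7
```

```bash
python3 - <<'E'
from h import *
a=cv2.convertScaleAbs(get_image("wrist"),alpha=1.3);b=cv2.convertScaleAbs(get_image("side")[100:300,180:360],alpha=1.3)
o=ctrl.get_obs();print(o['ee_pos'],o['ft_force'],o['width'],o['moment'])
cv2.imwrite("pics/w2.png",a);cv2.imwrite("pics/s2.png",cv2.resize(b,None,fx=3,fy=3,interpolation=cv2.INTER_CUBIC))
E
```

```text
[580.97121432 -82.59240463  95.58399982] [-0.61199026 -0.50504403 -0.4121795 ] 0.4946765694190693 [-0.03681167  0.05111404  0.03401304]
```

View pics/w2.png

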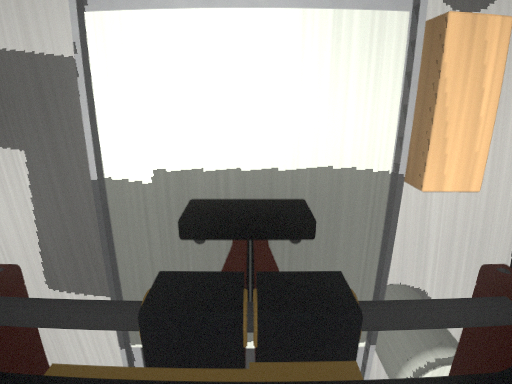

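View pics/s2.png

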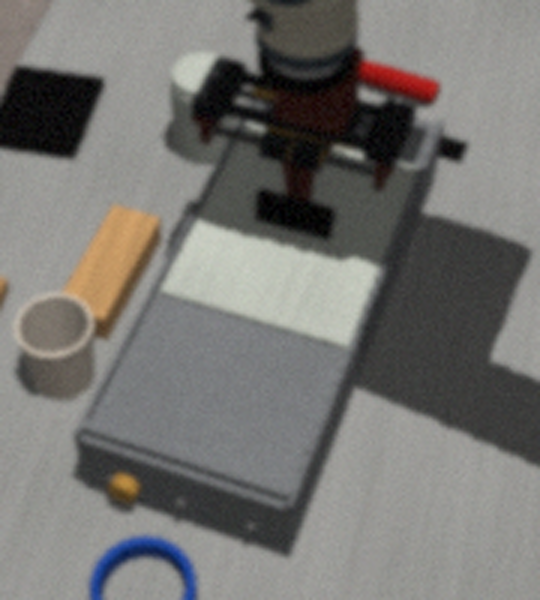

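Call:
move_arm:
  rows:
    - [1,14,-1,0,1]
    - [2,28,-1,0,1]
    - [3.5,42,-1,0,1]
    - [5,56,-1,0,1]
    - [6.5,70,-1,0,1]
    - [8,84,-1,0,1]
    - [9.5,98,-1,0,1]
    - [10.5,112,-1,0,1]
    - [11.5,122,-1,0,1]
    - [12,130,-1,0,1]
    - [12.5,136,-1,0,1]
    - [12.5,140,-1,0,1]

```text
t: 5.1
ee_pos: [593.6, 57.5, 94.7]
orientation: [1.279, 1.162, -1.278]
ft_force: [1.1, -4.4, 4.4]
width: 0.4
```

```bash
python3 - <<'E'
from h import *
o=ctrl.get_obs();print(o['ee_pos'],o['ft_force'],o['width'])
a=cv2.convertScaleAbs(get_image("top")[155:260,170:365],alpha=1.6);b=cv2.convertScaleAbs(get_image("side")[100:300,180:360],alpha=1.5)
cv2.imwrite("pics/t3.png",cv2.resize(a,None,fx=4,fy=4,interpolation=cv2.INTER_CUBIC));cv2.imwrite("pics/s3.png",cv2.resize(b,None,fx=3,fy=3,interpolation=cv2.INTER_CUBIC))
E
```

```text
[593.58455584  57.45452533  94.72449737] [ 1.11829911 -4.43600461  4.35080816] 0.38514334395336625
```

View pics/t3.png

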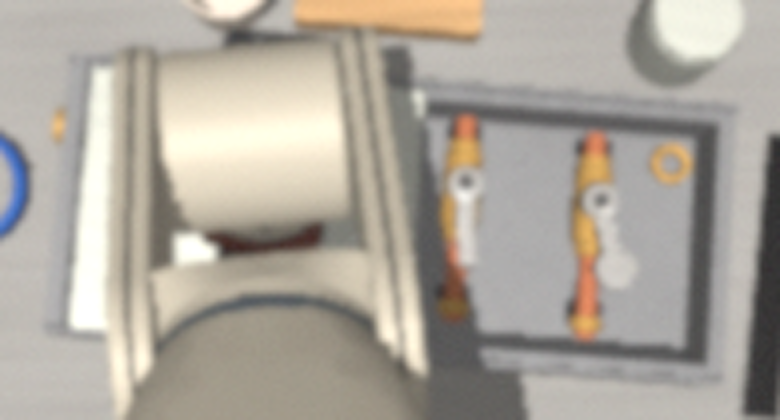

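View pics/s3.png

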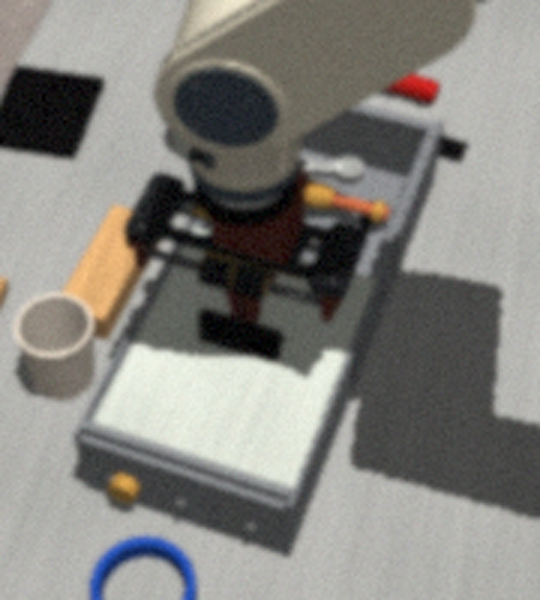

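The bay is open. The marked valve is on the right, with its pivot near zoomed (601,200) and its disc near (615,268). The plain valve is at (466,181). The cover's left edge runs from (97,68) to (70,330), close to the end stop. Next I measure these.

```bash
python3 - <<'E'
from h import *
z=lambda L:(np.array(L)+.5)/4-.5+[170,155]
a=-.0958
R=np.array([[np.cos(a),-np.sin(a)],[np.sin(a),np.cos(a)]])
def b(P): return (P[:,:2]-[575.8,-124.8])@R
for n,p,h in [("cover left",[(92,68),(70,330)],84),("stop",[(88,60),(66,330)],90),("mpivot,disc",[(601,200),(615,268)],66),("ppivot,end",[(466,181),(466,262)],66),("cover right",[(425,90)],84),("bay inner right",[(692,140),(683,345)],6)]:
    P=back("top",z(p),h);print(n,P.round(1).tolist(),b(P).round(1).tolist())
E
```

```text
cover left [[689.1, 176.2, 84.0], [517.7, 191.0, 84.0]] [[84.0, 310.4], [-88.0, 308.8]]
stop [[693.3, 178.0, 90.0], [517.6, 192.6, 90.0]] [[88.0, 312.7], [-88.3, 310.4]]
mpivot,disc [[596.4, -157.8, 66.0], [551.1, -165.1, 66.0]] [[23.6, -30.9], [-20.7, -42.5]]
ppivot,end [[611.0, -68.7, 66.0], [557.4, -66.9, 66.0]] [[29.7, 59.2], [-23.8, 55.8]]
cover right [[669.5, -42.3, 84.0]] [[85.4, 91.1]]
bay inner right [[643.7, -234.1, 6.0], [500.7, -220.6, 6.0]] [[78.1, -102.3], [-65.6, -102.5]]
```

Call:
move_arm:
  rows:
    - [-2,-20,0,0,1]
    - [-2,-22,30,0,1]
    - [-4,-40,60,0,1]
    - [-14,-80,60,0,1]
    - [-26,-120,60,0.05,1]
    - [-36,-160,60,0.1,1]
    - [-42,-182,60,0.1,1]
    - [-42,-182,60,0.1,1]
    - [-42,-182,60,0.1,1]

```text
t: 6.32
ee_pos: [551.2, -124.1, 154.3]
orientation: [1.207, 1.212, -1.205]
ft_force: [-0.2, -0.6, -0.2]
width: 0.6
```

```bash
python3 - <<'E'
from h import *
o=ctrl.get_obs();print(o['ee_pos'],o['ft_force'])
cv2.imwrite("pics/w4.png",cv2.convertScaleAbs(get_image("wrist"),alpha=1.3))
b=cv2.convertScaleAbs(get_image("side")[100:300,180:360],alpha=1.5)
cv2.imwrite("pics/s4.png",cv2.resize(b,None,fx=3,fy=3,interpolation=cv2.INTER_CUBIC))
E
```

```text
[ 551.17316025 -124.12092467  154.30784942] [-0.23580947 -0.56847416 -0.24314548]
```

View pics/w4.png

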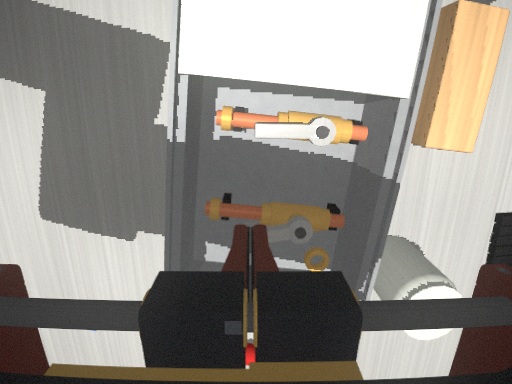

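View pics/s4.png

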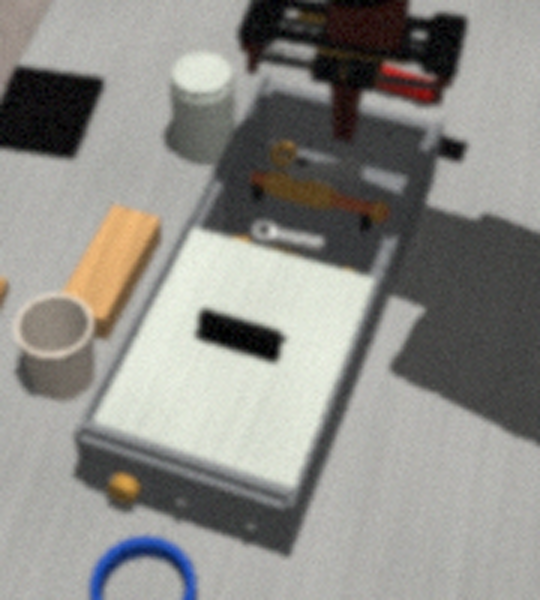

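The cover sits against the stop area. The wrist view shows the marked hub at (300,232) and the plain hub at (322,131). I'll cross-check the pivot and compute the arc.

```bash
python3 - <<'E'
from h import *
o=ctrl.get_obs()
print(back("wrist",[(300,232),(322,131)],66,o).round(1))
a=-.0958
R=np.array([[np.cos(a),-np.sin(a)],[np.sin(a),np.cos(a)]])
piv=np.array([597.,-158.5]);e=o['ee_pos'][:2]
for th,d in [(.1,34),(.26,27),(.4,24),(.55,24),(.7,24),(.85,24),(1.,24),(1.15,24),(1.3,24),(1.45,24),(1.57,24),(1.57,22)]:
    u=np.array([-np.cos(th),-np.sin(th)]);t=np.array([np.sin(th),-np.cos(th)])
    w=piv+R@(46*u-d*t);print(th,w.round(1),(w-e).round(1),round(th-.1,2))
E
```

```text
[[ 596.3 -157.6   66. ]
 [ 609.4  -68.1   66. ]]
0.1 [ 550.9 -124.7] [-0.6 -1.2] 0.0
0.26 [ 547.2 -139.4] [ -4.3 -15.9] 0.16
0.4 [ 545.9 -149.4] [ -5.6 -25.9] 0.3
0.55 [ 545.1 -157.1] [ -6.3 -33.6] 0.45
0.7 [ 545.5 -164.9] [ -6.  -41.4] 0.6
0.85 [ 547.  -172.5] [ -4.4 -49. ] 0.75
1.0 [ 549.7 -179.8] [ -1.8 -56.3] 0.9
1.15 [ 553.4 -186.6] [  1.9 -63.1] 1.05
1.3 [ 558.1 -192.8] [  6.6 -69.3] 1.2
1.45 [ 563.7 -198.3] [ 12.2 -74.8] 1.35
1.57 [ 568.7 -202. ] [ 17.2 -78.5] 1.47
1.57 [ 570.7 -202.2] [ 19.2 -78.7] 1.47
```

Call:
move_arm:
  rows:
    - [0,0,-50,0,1]
    - [0,0,-90,0,1]
    - [0,0,-104,0,1]
    - [0,0,-104,0,1]
    - [-4,-16,-104,0.16,1]
    - [-5.5,-26,-104,0.3,1]
    - [-6.3,-33.5,-104,0.45,1]
    - [-6,-41.5,-104,0.6,1]

```text
t: 7.42
ee_pos: [546.3, -164.9, 52.1]
orientation: [0.75, 1.437, -0.747]
ft_force: [0.2, 3.5, -1.4]
width: 0.7
```

```bash
python3 - <<'E'
from h import *
o=ctrl.get_obs();print(o['ee_pos'],o['ft_force'])
a=cv2.convertScaleAbs(get_image("wrist"),alpha=1.6);cv2.imwrite("pics/w5.png",a)
b=cv2.convertScaleAbs(get_image("side")[100:230,220:350],alpha=2)
cv2.imwrite("pics/s5.png",cv2.resize(b,None,fx=4,fy=4,interpolation=cv2.INTER_CUBIC))
E
```

```text
[ 546.25838296 -164.87603011   52.1253874 ] [ 0.20877086  3.54432212 -1.38888306]
```

View pics/w5.png

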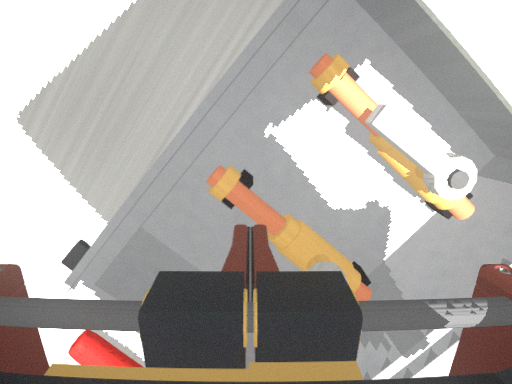

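View pics/s5.png

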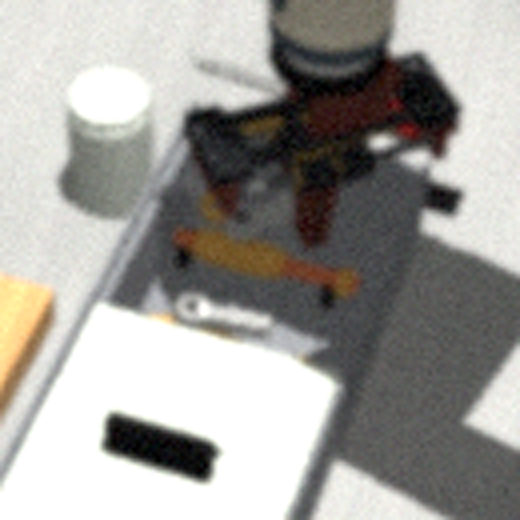

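The handle moves with the expected force (about 3.5 N) and the plain handle is untouched. I'll continue the arc.

Call:
move_arm:
  rows:
    - [0.7,-7.5,-2,0.15,1]
    - [3.4,-15,-2,0.3,1]
    - [7,-21.7,-2,0.45,1]
    - [11.8,-28,-2,0.6,1]
    - [17.4,-33.4,-2,0.75,1]
    - [22.4,-37,-2,0.87,1]
    - [23.5,-37.3,-2,0.87,1]
    - [24.5,-37.3,-2,0.87,1]

```text
t: 8.52
ee_pos: [567.2, -201.4, 50.7]
orientation: [0.08, 1.576, -0.073]
ft_force: [-15.8, 2.2, 10.7]
width: 0.6
```

```bash
python3 - <<'E'
from h import *
o=ctrl.get_obs();print(o['ee_pos'],o['ft_force'],o['orientation'])
E
```

```text
[ 567.21164665 -201.3675669    50.70567443] [-15.76651379   2.23916014  10.71909085] [ 0.07992699  1.57648266 -0.07329826]
```

The force has risen to 16 N about where I expected the stop. I'll back off, rise and check.

Call:
move_arm:
  rows:
    - [-8,1,0,0,1]
    - [-20,2,0,0,1]
    - [-20,2,0,0,1]
    - [-20,2,40,0,1]
    - [-20,2,90,0,1]
    - [-60,60,140,0,1]
    - [-90,120,170,0,1]
    - [-110,180,170,0,1]
    - [-130,240,170,0,1]
    - [-130,300,170,0,1]
    - [-130,340,170,0,1]
    - [-130,340,170,0,1]

```text
t: 10.02
ee_pos: [437.3, 142.1, 221.3]
orientation: [0.077, 1.575, -0.069]
ft_force: [-0.1, -0.4, -0.3]
width: 0.5
```

```bash
python3 - <<'E'
from h import *
o=ctrl.get_obs();print(o['ee_pos'],o['ft_force'])
a=cv2.convertScaleAbs(get_image("top")[155:260,170:365],alpha=1.6)
cv2.imwrite("pics/t6.png",cv2.resize(a,None,fx=4,fy=4,interpolation=cv2.INTER_CUBIC))
b=cv2.convertScaleAbs(get_image("side")[100:300,180:360],alpha=1.5)
cv2.imwrite("pics/s6.png",cv2.resize(b,None,fx=3,fy=3,interpolation=cv2.INTER_CUBIC))
E
```

```text
[437.31210132 142.11172894 221.30791823] [-0.05218433 -0.42936897 -0.34966868]
```

View pics/t6.png

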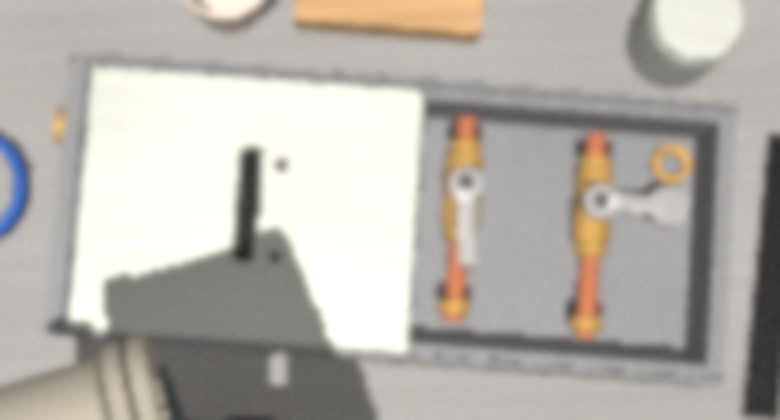

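View pics/s6.png

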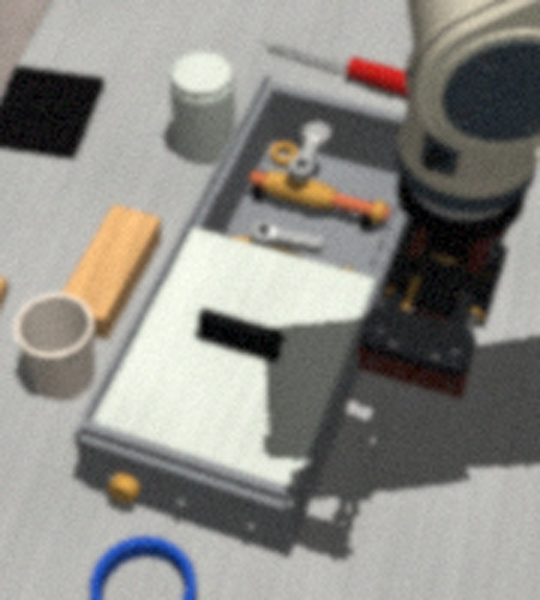

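```bash
python3 - <<'E'
from h import *
z=lambda L:(np.array(L)+.5)/4-.5+[170,155]
a=-.0958
R=np.array([[np.cos(a),-np.sin(a)],[np.sin(a),np.cos(a)]])
b=lambda P:(P[:,:2]-[575.8,-124.8])@R
for p in [(600,200),(672,207)],[(466,181),(467,262)]:
    q=b(back("top",z(p),66));d=q[1]-q[0];print(q.round(1),"angle",np.arctan2(-d[1],-d[0]))
q=b(back("top",z([(92,66),(424,92),(409,353),(70,328)]),84));print(q.round(1),q.mean(0))
E
```

```text
[[ 23.6 -30.2]
 [ 22.4 -78.4]] angle 1.5462832472507035
[[ 29.7  59.2]
 [-23.8  55.2]] angle 0.07499086757008785
[[ 85.3 310.6]
 [ 84.   91.7]
 [-86.4  90.1]
 [-86.7 308.9]] [ -0.94210186 200.30139307]
```

All measurements are in range, so I'm handing in.

```bash
python3 -c "
from workcell import ctrl
print(ctrl.close_job())"
```

```text
the job is handed in; nothing more can be done
None
```

I pushed the cover by its tab onto the closed roof half, then pushed the marked handle round to its stop. The job was handed in with about 10 s on the robot's clock, but it reports no verdict.

| Check (from the last top picture) | Measured | Needed |
|---|---|---|
| Cover position along the box | about 200 mm | 180 to 215 mm |
| Marked handle angle | about 1.55 rad | above 1.42 rad |
| Plain handle angle | about 0.07 rad | below 0.25 rad |

- **Contact with the stop:** the force rose to about 16 N at the end of the handle push, where I expected the stop.
- **Cover:** it looked flat between the guides in both pictures.
- **Bystanders:** the tape roll, can, block, strip, screwdriver, cup and nut looked unmoved in the pictures. I did not measure them.
- **Robot:** it was clear of everything, with the force reading near zero.
- **Disagreement:** my fit of the box corners was off by up to about 5 mm, so the cover position has a few millimetres of uncertainty. That is well inside its margin. No check failed.

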